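# Hang the gauge plate back on its screw

## Robot

A 7-joint arm with a two-finger parallel gripper is mounted at the origin on a cart in front of the work surface, level with it; the furniture and walls round the work are solid. World frame = base frame: x ahead of the robot, y to its left, z up, the work surface at z = 0. Lengths are in m, angles in rad, forces in N, time in s.
With the tool pointing down it reaches from about 0.425 to 0.925 m from the base axis. Payload 6.8 kg.
Tool frame: the origin (TCP) lies at the very end of the fingers, on their centre line; the grasp point (between the pads) lies 19 mm behind it; z points along the fingers, y is the line along which they close (so a half turn about z gives the same grasp; the last joint's range is limited). The gripper opens to 85 mm and grips with 20 to 120 N. Pads are 22 mm wide; open, the fingers measure 114 mm over their backs; the gripper's body (76 mm by 85 mm) begins 54 mm behind the grasp point. The pads swing forward as they close: fully open they stand 13 mm farther back than shut.
Start: joints at [-1.397, 0.477, 0.022, 1.555, -0.011, 1.109, -0.083], TCP at [0.188, 0.648, 0.231] pointing down, gripper open.
Joint ranges: [-2.96, 2.96], [-0.34, 2.1], [-1.41, 1.46], [0.24, 2.44], [-1.37, 4.51], [0.17, 1.92], [-2.96, 2.96]. Speed limits (rad/s): [2.39, 2.39, 3.14, 3.14, 3.14, 3.14, 3.14].

## Interface

Orientations are given as a rotation vector (axis times angle).
In Python, from plant import ctrl gives the robot as it stands. The module is installed in compiled form; this text tells all that it offers.
- The arm moves only by the tool drive_tool, never from a script. Its argument "moves" is a list of rows, each a list of 7 numbers: the turn, a rotation vector about the tool's x, y, z in degrees, then the shift along the tool's x, y, z in m, then the opening, from 0 (shut) to 1 (fully open). A call has 1 to 8 rows; each row is the pose to reach, as a shift and turn from the pose commanded when the call began, along the tool's axes at that moment; what a row does not reach only later rows make up. A row lasts 1/12 s, in which the tool goes at most 41.7 mm and 7.16 degrees, less where a joint would pass 70% of its speed; a pose out of reach is approached as far as the arm can. A call with a gripper value outside its range is refused whole. The fingers move at their own pace and stop on an object; the grip force is fixed at half the most. Time passes only in rows, so rows that repeat a pose let the fingers close. It gives the time, the measured TCP pose, the force, the opening and the grip force at its end, in the units of the state.
- ctrl.get_obs(): the state, without advancing time (a new reading comes with each control period).
- ctrl.camera(name): name is "scene" or "side" or "wrist"; returns the picture (480x640x3 uint8, red, green, blue); there is no depth.
- ctrl.calibration(name): a dict with "fx", "fy", "cx", "cy" (pixels), "rvec" (rotation vector, rad) and "tvec" (3), from world to camera coordinates, as OpenCV has them. Camera axes: x right, y down, z forward; pixel columns grow to the right and rows downward; lengths in m; the calibration is good to about 2 mm. A picture is of the moment at which its call begins: read the wrist's pose just before it. calibration takes no time and is no camera call; for the wrist camera it gives the pose at the moment of the call.
- ctrl.job_done(): hands the job in; it is judged then, once.
Trained networks look in the newest picture that a camera, given by its name, has taken for a name from the list of things; names that differ only in an ending like _2 or _b are one class to them, and where a whole thing is asked for, a point or a joint stands for the part that bears it (a point fixed in the world has none). Each returns a list of dicts, best first, with "p" (0 to 1); they miss things now and then, are a little off and sometimes report something else, mostly with a low value. They report only what shows in the picture. A call takes as long as a camera call. They do not tell look-alikes from the thing itself.
- ctrl.boxes_of(query, camera): "point" ([row, column] in pixels, amid what is visible of it).
- ctrl.masks_of(query, camera): "region" (480x640 bool, what is visible of it) and "point" ([row, column] in pixels, amid what is visible of it).
- ctrl.spot_point(query, camera): "point" ([row, column] in pixels: a listed point, or the origin of a listed thing).
The state is a dict: "clock": time; "qpos": joint angles; "qd": joint speeds; "joint_torque": joint torques, N m; "eef_pos": TCP position; "tool_rot": TCP orientation; "contact_force": force on the tool from outside, world axes, zero at the start; "moment": the same for the moment, N m; "opening": finger opening in m; "finger_force": force on a finger pad.
Only numpy, scipy, OpenCV 4.12 (cv2) and the standard library are available. Lean on these libraries where they do the work, as an engineer would, in place of code of your own. Each camera call takes 0.05 s, during which the arm holds its last target. There are 200 camera calls.

## Task

Take the steel gauge plate out of its wooden stand and hang it on the screw of the upright tool board: pass the round eye of its keyhole over the screw head, bring the plate back against the board and let it slide down until the screw sits at the closed top end of the narrow slot, then let go. The screw may sit some way to either side of the middle of its rail, so find it by eye or by feel; work gently, without forcing the plate against the board or the screw, and leave the other things on the bench where they are.

Things in the scene. Friction and masses are not known exactly. Their poses are not given: they have to be found in the camera images.
- gauge_plate: loose upright steel plate (0.3 to 0.55 kg), 80 mm wide (its y), 5 thick (x), 147 high, with a black plastic grip on its top edge, 18 thick (x), 56 wide (y), 50 high, centred. A keyhole goes through it on the centre line. Origin: centre of the bottom edge; z up, front looks to -x. It stands upright in the stand with a little play.
- keyhole_eye (a point): centre of the keyhole's round eye (18 mm diameter), mid-thickness, 96 mm above the plate's origin; axes as the plate. From the eye a slot 9 mm wide runs up to a closed end 123 mm above the origin; the eye's upper sides lead in at about 45 degrees to the slot
- keyhole_seat (a point): where the axis of the screw lies when the plate hangs fully home, on the slot's centre line, mid-thickness, 120 mm above the plate's origin (24 mm above the eye); axes as the plate
- grip_mid (a point): middle of the black grip, 172 mm above the plate's origin; the grip is taken from above with the fingers closing on its 18 mm thickness (along the plate's x). Hold it firmly: pushes at the keyhole can turn the plate in the fingers
- tool_board: upright plywood board, fixed, 180 mm wide (its y), 167 high, 18 thick. Origin: at bench level, mid-width, in the plane of the front face; z up, front looks to -x. A foot 14 mm high reaches 10 mm ahead of the face. When the plate hangs home its bottom edge is 30 mm above the bench, the bottom of its grip 10 mm above the board's top edge.
- rail_mid (a point): middle of the flush metal rail across the board's front face, 150 mm above the bench; axes as the board. One rigid pan-head screw stands out of the rail at this height, but up to 20 mm to either side (y, not measured): shank 6 mm diameter, head 14 mm diameter, 5 thick; underside of the head 9 mm, its front 14 mm ahead of the face
- stand: fixed wooden stand for the plate, 75 x 120 mm and 52 mm high, with one slot 7 mm wide (its x), 84 mm long (its y) and 40 mm deep, in which the plate stands. Origin: centre of the underside; the plate is lifted straight up out of it
- grease_tin: yellow tin with a white lid, 70 mm diameter, 46 mm high, stands on the bench; origin at its underside; to be left alone
- screw_jar: white jar with a red lid, 63 mm diameter, 87 mm high, on the bench; origin at its underside; to be left alone
- pliers: red-handled pliers lying on the bench, 176 mm long; to be left alone
- wood_block_1: dark wooden block, 50 x 75 x 51 mm, on the bench; origin at its underside; to be left alone
Things that resemble listed ones, but are neither listed nor needed, are in the scene too. What is shaped like the stand but yellow is not meant. Of the things shaped like the gauge_plate, the steel one is meant.

How it is judged:
On the way, in this order (a step that is already met when the one before it is completed fails the run):
1. the plate is lifted clear out of the stand (z of gauge_plate in the frame of stand above 0.055 m), for 0.1 s.
2. the plate is back against the board with the screw head through the round eye (plate within 6 mm of the face, eye within 5 mm of the rail's height) (x of keyhole_eye in the frame of rail_mid between -0.0085 and 0.002 m and z of keyhole_eye in the frame of rail_mid between -0.005 and 0.005 m and y of keyhole_eye in the frame of rail_mid between -0.026 and 0.026 m), for 0.05 s.
At the end, for the whole second after the job is handed in: the plate hangs released and at rest on the screw: slot end down on the shank (within 3 mm of fully home), plate behind the head and within 6.5 mm of the board's face, upright within 0.15 rad, its weight carried by the screw (z of keyhole_seat in the frame of rail_mid between -0.003 and 0.003 m and x of keyhole_seat in the frame of rail_mid between -0.009 and 0.001 m and y of keyhole_seat in the frame of rail_mid between -0.026 and 0.026 m and angle between gauge_plate's own z axis and vertical below 0.15 rad and contact force between gauge_plate and tool_board above 1 N and linear speed of gauge_plate below 0.02 m/s); the robot touches nothing.
It fails at once if the board or its screw is pressed with more than 22 N (contact force between tool_board and anything else above 22 N).
It fails at once if a bystander (tin, jar, pliers or wooden block) is moved by more than 20 mm (distance of any of grease_tin, screw_jar, pliers, wood_block_1 from where it was at the start of the episode above 0.02 m).
It also fails if it takes over 67 s, if anything falls off the work surface, if the arm or the gripper's body presses on something with over 40 N, if the wrist force passes 120 N, or if a joint passes its speed limit or range.

## Working session

There is one attempt and no reset: what is moved stays moved. The work goes in short steps, Python scripts to look and compute and a tool call to move; the robot and the scene stay as the last step left them, time stands still between calls to the robot, and variables do not carry over. Pictures are saved under pics/ and viewed, at most 10 in all, crops included, and the job is handed in when it is done.

Besides the shell and the picture viewer there is one more tool, called after "Emit:" in YAML: its name, and indented under it one key for each argument. drive_tool: Moves the arm, as the interface text tells. Its arguments: {"type":"object","properties":{"moves":{"type":"array","items":{"type":"array","items":{"type":"number"}}}},"required":["moves"]}

```bash
mkdir -p pics; cat > h.py <<'E'
import numpy as np, cv2
from plant import ctrl
from scipy.spatial.transform import Rotation as R
def snap(n,f):
    c=ctrl.calibration(n); im=ctrl.camera(n); cv2.imwrite('pics/'+f,im[:,:,::-1]); return im,c
def ray(c,rc):
    r=R.from_rotvec(c['rvec']).as_matrix(); t=np.array(c['tvec'])
    d=r.T@np.array([(rc[1]-c['cx'])/c['fx'],(rc[0]-c['cy'])/c['fy'],1]); return -r.T@t,d/np.linalg.norm(d)
def tri(rays):
    A=sum(np.eye(3)-np.outer(d,d) for o,d in rays); b=sum((np.eye(3)-np.outer(d,d))@o for o,d in rays)
    p=np.linalg.solve(A,b); return p,[np.linalg.norm(np.cross(p-o,d)) for o,d in rays]
def proj(c,p):
    q=R.from_rotvec(c['rvec']).as_matrix()@np.array(p)+np.array(c['tvec']); return (c['cy']+c['fy']*q[1]/q[2],c['cx']+c['fx']*q[0]/q[2])
def plane(c,rc,z):
    o,d=ray(c,rc); return o+d*(z-o[2])/d[2]
E
python3 - <<'E'
from h import *
o=ctrl.get_obs();print(o['eef_pos'],o['tool_rot'],o['clock'])
ims=[]
for n in('scene','side'):
    im,c=snap(n,n+'0.png'); ims.append(im); print(n,'cam',ray(c,(240,320)))
    for q in('gauge_plate','grip_mid','keyhole_eye','tool_board','rail_mid','stand'):
        print(n,q,[(np.round(d['point']),round(d['p'],2)) for d in ctrl.spot_point(q,n)][:4])
E
```

```text
[0.18759783 0.64779556 0.23031022] [-4.41113799e-01 -3.11036884e+00  2.90718039e-03] 0.0
scene cam (array([-0.051462  , -0.13188562,  1.04216565]), array([ 0.48484439,  0.02883403, -0.874125  ]))
scene gauge_plate [(array([213., 369.]), 0.91), (array([255., 375.]), 0.88)]
scene grip_mid [(array([175., 378.]), 0.75), (array([214., 380.]), 0.74)]
scene keyhole_eye [(array([196., 373.]), 0.68), (array([233., 379.]), 0.59)]
scene tool_board [(array([212., 224.]), 0.86)]
scene rail_mid [(array([179., 209.]), 0.74), (array([255., 372.]), 0.55)]
scene stand [(array([308., 366.]), 0.86), (array([253., 371.]), 0.79)]
side cam (array([-0.38824758, -0.29954334,  0.59114833]), array([ 0.85328205,  0.21400888, -0.47551019]))
side gauge_plate []
side grip_mid [(array([199., 394.]), 0.89), (array([216., 390.]), 0.56)]
side keyhole_eye [(array([229., 393.]), 0.97), (array([245., 391.]), 0.84)]
side tool_board [(array([246., 245.]), 0.79)]
side rail_mid [(array([191., 242.]), 0.93)]
side stand [(array([329., 370.]), 0.79), (array([288., 385.]), 0.66), (array([248., 391.]), 0.3)]
```

View pics/scene0.png

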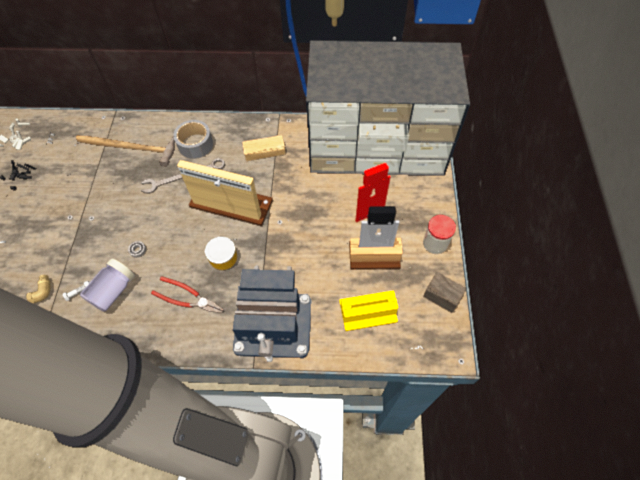

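View pics/side0.png

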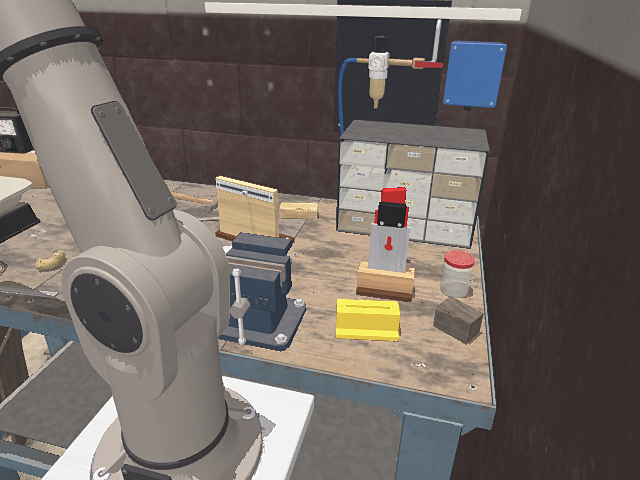

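Candidates: the steel plate with black grip, at scene (233,379) / side (245,391), in the wooden stand at scene (253,371). The red look-alike plate is behind it at scene (196,373), and the yellow stand is at scene (308,366). The steel plate in the wooden stand fits the description. I'll confirm it in one enlarged crop.

```bash
python3 - <<'E'
from h import *
a=cv2.imread('pics/scene0.png');b=cv2.imread('pics/side0.png')
z=lambda i,r,c,h,w:cv2.resize(i[r:r+h,c:c+w],(400,300),interpolation=cv2.INTER_CUBIC)
cv2.imwrite('pics/c0.png',np.vstack([np.hstack([z(a,155,325,120,160),z(b,180,330,120,160)]),np.hstack([z(a,150,165,90,120),z(b,165,195,90,120)])]))
cs=ctrl.calibration('scene');cd=ctrl.calibration('side')
for n,s,d in(('grip',(214,380),(216,390)),('eye',(233,379),(245,391)),('board',(212,224),(246,245)),('rail',(179,209),(191,242)),('stand',(253,371),(288,385)),('redgrip',(175,378),(199,394)),('redeye',(196,373),(229,393))):
    p,e=tri([ray(cs,s),ray(cd,d)]);print(n,p.round(4),np.round(e,4))
E
```

```text
grip [ 0.494  -0.2272  0.1784] [0.0003 0.0003]
eye [ 0.4851 -0.2333  0.115 ] [0.0022 0.0022]
board [ 0.6093  0.1553 -0.0135] [0.0006 0.0006]
rail [0.5979 0.1532 0.1483] [0.0043 0.0043]
stand [ 0.4974 -0.2269 -0.0039] [0.0038 0.0038]
redgrip [ 0.5995 -0.2248  0.1728] [0.0013 0.0013]
redeye [ 0.5962 -0.2247  0.097 ] [0.0036 0.0036]
```

View pics/c0.png

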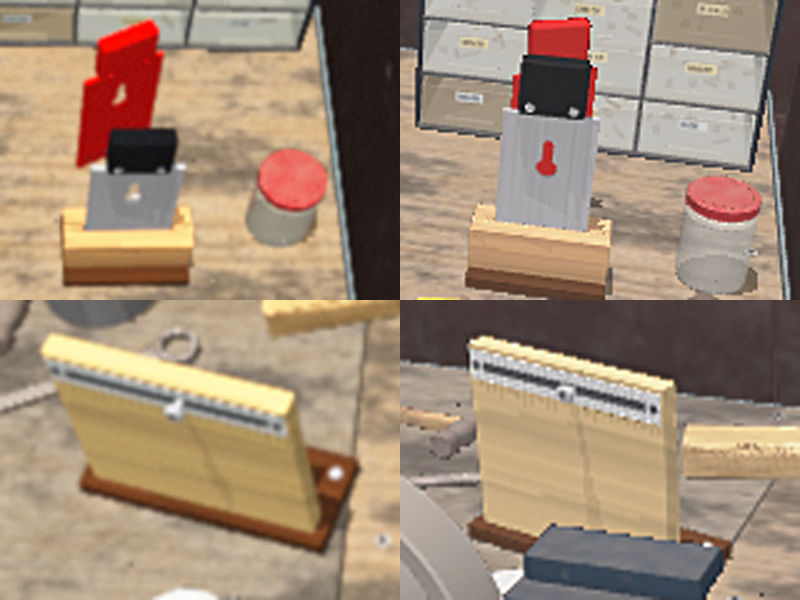

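The crop shows the steel plate with black grip in the wooden stand. The red plate stands separately about 10 cm behind it. The board's screw head is at about scene (181.5,217.5) / side (192.6,245), slightly left of the rail middle.

```bash
python3 - <<'E'
from h import *
cs=ctrl.calibration('scene');cd=ctrl.calibration('side')
P={}
for n,s,d in(('screw',(181.5,217.5),(192.6,245)),('railL',(171,182),(185,217.5)),('railR',(188,248),(197,270.6))):
    p,e=tri([ray(cs,s),ray(cd,d)]);print(n,p.round(4),np.round(e,4))
for n,c,pts in(('scene',cs,[(171,182),(188,248),(181.5,217.5)]),('side',cd,[(185,217.5),(197,270.6),(192.6,245)])):
    q=[plane(c,p,.150) for p in pts]; v=q[1]-q[0]; print(n,np.round(q,4)[:,:2].tolist(),'yaw',np.degrees(np.arctan2(v[0],-v[1])))
# stand/plate edges: foot front edge of stand in scene crop (62,283)-(188,283); stand top front (62,240?) 
f=lambda x,y,r0,c0:(r0+y/2.5,c0+x/2.5)
for n,c,a,b,z in(('scene foot',cs,f(63,283,155,325),f(188,283,155,325),0),('scene plate top',cs,f(91,170,155,325),f(186,167,155,325),.159),('side plate top',cd,f(503,109,180,170),f(600,119,180,170),.159),('side gripfront top',cd,f(522,57,180,170),f(590,63,180,170),.209),('side foot',cd,f(466,289,180,170),f(606,299,180,170),0)):
    q=[plane(c,a,z),plane(c,b,z)];v=q[1]-q[0];print(n,np.round(q,4)[:,:2].tolist(),np.linalg.norm(v),'yaw',np.degrees(np.arctan2(v[0],-v[1])))
o=ctrl.get_obs();c=ctrl.calibration('wrist');T=R.from_rotvec(o['tool_rot']).as_matrix()
print(T.round(3));oo,d=ray(c,(240,320));print('cam in tool',T.T@(oo-o['eef_pos']),T.T@d,c['fx']); print(T.T@ray(c,(240,420))[1])
E
```

```text
screw [0.5882 0.1363 0.1502] [0.0002 0.0002]
railL [0.6157 0.2226 0.1499] [0.0002 0.0002]
railR [0.569  0.0633 0.1552] [0.0003 0.0003]
scene [[0.6157, 0.2224], [0.5725, 0.0647], [0.5884, 0.1362]] yaw -15.32904306254823
side [[0.6153, 0.2227], [0.5805, 0.0674], [0.5886, 0.1367]] yaw -12.632231486697533
scene foot [[0.4517, -0.1725], [0.4554, -0.2918]] 0.11930586871217123 yaw 1.7664014958400565
scene plate top [[0.4825, -0.1895], [0.4879, -0.2705]] 0.08118297375008202 yaw 3.8074895296374884
side plate top [[0.4869, -0.1901], [0.4909, -0.2702]] 0.08020572145783823 yaw 2.811002681634847
side gripfront top [[0.4848, -0.2026], [0.4884, -0.2572]] 0.05466180601146669 yaw 3.7423424822803226
side foot [[0.4468, -0.1744], [0.4652, -0.2941]] 0.12110353629430251 yaw 8.745629050554259
[[-0.961  0.278 -0.   ]
 [ 0.278  0.961  0.   ]
 [ 0.     0.    -1.   ]]
cam in tool [ 0.06498109 -0.00105232 -0.14326296] [-0.26648582  0.00188626  0.96383699] 355.7693016469395
[-0.25651521  0.27219513  0.92742103]
```

```bash
cat >> h.py <<'E'
def to(p,az):
    """tool down, tool y at azimuth az deg: print turn deg & shift in tool axes"""
    o=ctrl.get_obs();T=R.from_rotvec(o['tool_rot']);a=np.radians(az)
    y=np.array([np.cos(a),np.sin(a),0]);z=np.array([0,0,-1.]);M=np.c_[np.cross(y,z),y,z]
    print('turn',np.degrees((T.inv()*R.from_matrix(M)).as_rotvec()).round(2),'shift',T.inv().apply(np.array(p)-o['eef_pos']).round(4),'clock',o['clock'])
E
python3 - <<'E'
from h import *
to((.50,.16,.30),-14)
E
```

```text
turn [ 0.   -0.   87.86] shift [-0.4358 -0.3823 -0.0687] clock 0.7
```

Emit:
drive_tool:
  moves:
    - [0,0,7,-0.03,-0.026,-0.03,1]
    - [0,0,14,-0.06,-0.052,-0.05,1]
    - [0,0,21,-0.09,-0.079,-0.07,1]
    - [0,0,28,-0.12,-0.105,-0.07,1]
    - [0,0,35,-0.15,-0.131,-0.07,1]
    - [0,0,42,-0.18,-0.158,-0.07,1]
    - [0,0,49,-0.21,-0.184,-0.07,1]
    - [0,0,56,-0.24,-0.21,-0.07,1]

```text
clock: 1.37
eef_pos: [0.3586, 0.3812, 0.3017]
tool_rot: [-1.857, -2.533, -0.001]
contact_force: [0.5, 1.0, 0.0]
opening: 0.0856
finger_force: 0.0
```

```bash
python3 - <<'E'
from h import *
to((.50,.16,.30),-14)
E
```

```text
turn [ 2.000e-02 -6.000e-02  3.151e+01] shift [-0.2536  0.0683  0.0015] clock 1.3667
```

Emit:
drive_tool:
  moves:
    - [0,0,7,-0.04,0.011,0,1]
    - [0,0,14,-0.08,0.022,0,1]
    - [0,0,21,-0.12,0.033,0,1]
    - [0,0,28,-0.16,0.044,0,1]
    - [0,0,31.5,-0.2,0.055,0,1]
    - [0,0,31.5,-0.24,0.066,0,1]
    - [0,0,31.5,-0.252,0.068,0,1]
    - [0,0,31.5,-0.252,0.068,0,1]

```text
clock: 2.03
eef_pos: [0.5017, 0.1594, 0.3018]
tool_rot: [2.476, 1.931, 0.001]
contact_force: [-0.6, 0.7, 0.1]
opening: 0.085
finger_force: 0.0
```

```bash
python3 - <<'E'
from h import *
im,c=snap('wrist','w1.png'); o=ctrl.get_obs(); print(o['eef_pos'])
for q in('rail_mid','tool_board'): print(q,[(np.round(d['point']),round(d['p'],2)) for d in ctrl.spot_point(q,'wrist')])
print(proj(c,(.5882,.1363,.15)))
to((.4945,-.229,.30),3.3)
E
```

```text
[0.50047117 0.16225666 0.30150622]
rail_mid [(array([213., 429.]), 0.62)]
tool_board [(array([187., 394.]), 0.83)]
(np.float64(221.2316345311445), np.float64(424.0158993458619))
turn [ -0.03  -0.04 -16.87] shift [-0.3844  0.0879  0.001 ] clock 2.1833
```

View pics/w1.png

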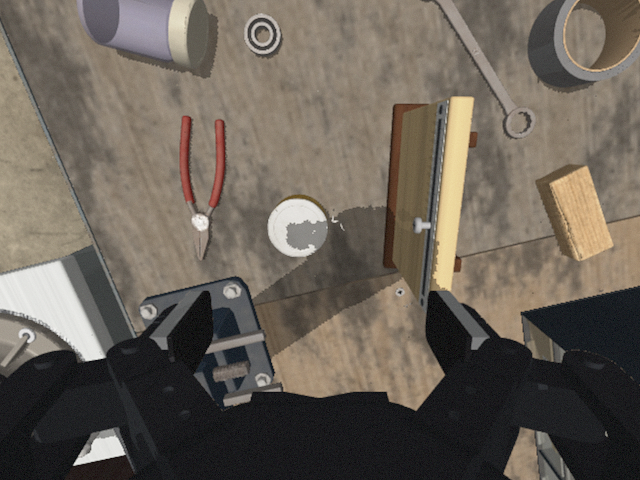

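```bash
python3 - <<'E'
from h import *
im,c=snap('wrist','w2.png'); import json
json.dump({k:np.array(v).tolist() for k,v in c.items()},open('w2.json','w'))
cv2.imwrite('pics/w2c.png',cv2.resize(im[85:310,375:525,::-1],(400,600),interpolation=cv2.INTER_CUBIC))
E
```

```text
(no output)
```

View pics/w2c.png

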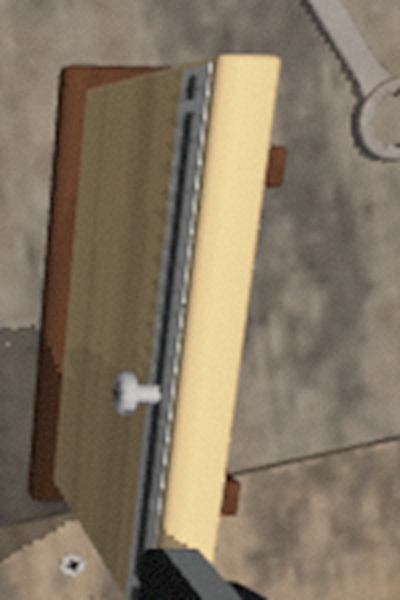

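```bash
python3 - <<'E'
from h import *; import json
c=json.load(open('w2.json'));f=lambda x,y:(85+y/2.667,375+x/2.667)
w=lambda x,y,z:plane(c,f(x,y),z)[:2]
A=w(216,58,.167);B=w(163,540,.167);C=w(279,62,.167);D=w(217,555,.167)
for a,b in((A,B),(C,D)): v=b-a;print(a.round(4),b.round(4),np.degrees(np.arctan2(v[0],-v[1])))
th=np.arctan2(*((B-A+D-C)*[1,-1]));ex=np.array([np.cos(th),np.sin(th)]);ey=np.array([-np.sin(th),np.cos(th)])
print('yaw',np.degrees(th),'thick',(C-A)@ex)
H=w(126,394,.150);S=w(158,395,.150)
print('head',H.round(4),'ahead of face',(A-H)@ex,(B-H)@ex,'base',S.round(4),(A-S)@ex,'y head-base',(H-S)@ey,'y below left end',(A-H)@ey)
E
```

```text
[0.6181 0.228 ] [0.5822 0.0896] -14.545047457742783
[0.6348 0.2229] [0.598  0.0805] -14.50801090775947
yaw -14.526270867389975 thick 0.017479434516425266
head [0.5824 0.1338] ahead of face 0.010900184146301822 0.010853316517794566 base [0.5923 0.1311] 0.0006276804402863395 y head-base 0.00015973402272820089 y below left end 0.10011506035377223
```

Emit:
drive_tool:
  moves:
    - [0,0,-3,-0.04,0.009,0,1]
    - [0,0,-6,-0.08,0.018,0,1]
    - [0,0,-9,-0.12,0.027,0,1]
    - [0,0,-12,-0.16,0.037,0,1]
    - [0,0,-15,-0.2,0.046,0,1]
    - [0,0,-17,-0.24,0.055,0,1]
    - [0,0,-17,-0.28,0.064,0,1]
    - [0,0,-17,-0.32,0.073,0,1]

```text
clock: 2.9
eef_pos: [0.4954, -0.164, 0.3015]
tool_rot: [-2.151, -2.29, -0.002]
contact_force: [1.0, 0.3, -0.1]
opening: 0.0857
finger_force: 0.0
```

Emit:
drive_tool:
  moves:
    - [0,0,0,-0.04,-0.003,0,0.8]
    - [0,0,0,-0.065,-0.004,0,0.8]
    - [0,0,0,-0.065,-0.004,0,0.8]
    - [0,0,0,-0.065,-0.004,0,0.8]

```text
clock: 3.23
eef_pos: [0.4952, -0.2292, 0.3011]
tool_rot: [-2.156, -2.284, 0.0]
contact_force: [-0.5, -0.0, 1.1]
opening: 0.0682
finger_force: 0.0
```

```bash
python3 - <<'E'
from h import *; import json
ctrl.camera('wrist');im,c=snap('wrist','w3.png'); o=ctrl.get_obs(); print(o['eef_pos'])
json.dump({k:np.array(v).tolist() for k,v in c.items()},open('w3.json','w'))
for q in('grip_mid','keyhole_eye','stand'): print(q,[(np.round(d['point']),round(d['p'],2)) for d in ctrl.spot_point(q,'wrist')])
print(proj(c,(.4945,-.229,.209)))
E
```

```text
[ 0.49570354 -0.22691143  0.30093382]
grip_mid [(array([228., 454.]), 0.97), (array([236., 307.]), 0.84)]
keyhole_eye [(array([213., 426.]), 0.72)]
stand [(array([198., 311.]), 0.65), (array([177., 197.]), 0.56)]
(np.float64(240.40670580093519), np.float64(317.65195309331585))
```

View pics/w3.png

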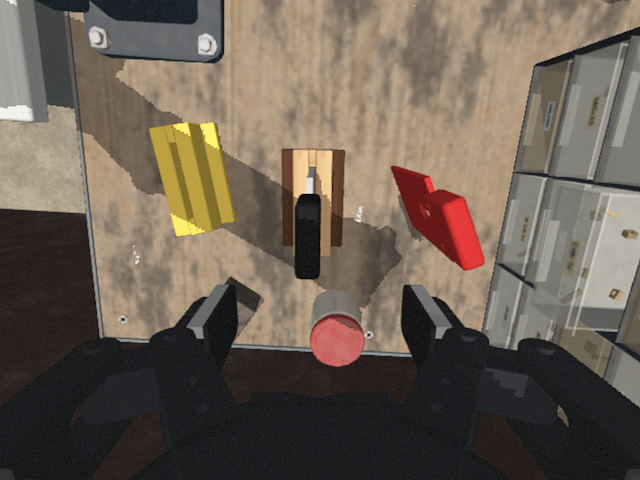

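```bash
python3 - <<'E'
from h import *; import json
c=json.load(open('w3.json'));im=cv2.imread('pics/w3.png')
m=(im[185:290,285:335].max(2)<60)
for r in range(0,105,8):
    k=np.where(m[r])[0]; print(185+r,(k.min()+285,k.max()+285) if len(k) else None)
for x in (1,-1):
  for z,n in((.209,'top'),(.184,'mid')): print(n,proj(c,(.488,-.229+.028*x,z)))
for rc in((270,308),(250,308)): print(plane(c,rc,.209))
cv2.imwrite('pics/w3c.png',cv2.resize(im[140:290,255:375],(480,600),interpolation=cv2.INTER_CUBIC))
print(proj(c,ctrl.get_obs()['eef_pos']))
E
```

```text
185 None
193 (np.int64(291), np.int64(291))
201 (np.int64(298), np.int64(319))
209 (np.int64(295), np.int64(320))
217 (np.int64(295), np.int64(319))
225 (np.int64(295), np.int64(319))
233 (np.int64(290), np.int64(319))
241 (np.int64(291), np.int64(331))
249 (np.int64(295), np.int64(319))
257 (np.int64(295), np.int64(319))
265 (np.int64(295), np.int64(319))
273 (np.int64(295), np.int64(319))
281 None
289 None
top (np.float64(199.4067307024744), np.float64(310.3775020853562))
mid (np.float64(194.05227336165373), np.float64(311.2416093678889))
top (np.float64(277.97321651811626), np.float64(306.1424653306923))
mid (np.float64(266.01653882097673), np.float64(307.3321649292795))
[ 0.48900095 -0.25094558  0.209     ]
[ 0.48824141 -0.23627753  0.209     ]
(np.float64(293.31348019010375), np.float64(319.2974577312302))
```

View pics/w3c.png

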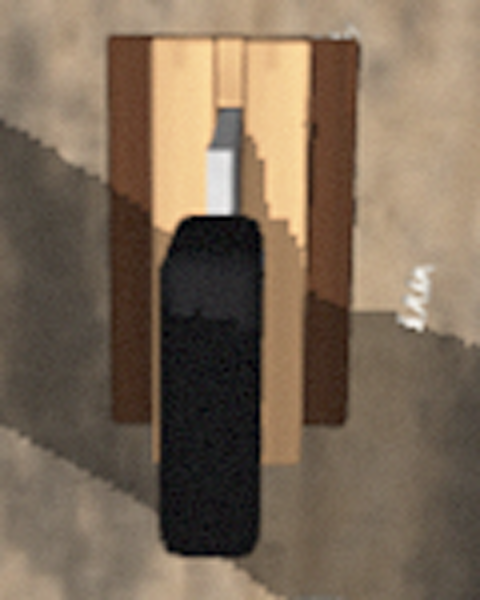

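Emit:
drive_tool:
  moves:
    - [0,0,0,-0.002,-0.0075,0.03,0.8]
    - [0,0,0,-0.002,-0.0075,0.06,0.8]
    - [0,0,0,-0.002,-0.0075,0.09,0.8]
    - [0,0,0,-0.002,-0.0075,0.115,0.8]
    - [0,0,0,-0.002,-0.0075,0.136,0.8]
    - [0,0,0,-0.002,-0.0075,0.136,0.8]
    - [0,0,0,-0.002,-0.0075,0.136,0.8]

```text
clock: 4.07
eef_pos: [0.4874, -0.2307, 0.1649]
tool_rot: [-2.153, -2.286, 0.002]
contact_force: [-0.2, -1.3, 0.4]
opening: 0.0681
finger_force: 0.0
```

```bash
python3 - <<'E'
from h import *; import json
ctrl.camera('wrist');im,c=snap('wrist','w4.png'); o=ctrl.get_obs(); e=o['eef_pos'];print(e,o['contact_force'],o['clock'])
for x in (1,-1): print(proj(c,(.488,-.229+.028*x,.209)))
print(proj(c,e+[0,0,.044]))
E
```

```text
[ 0.48869973 -0.23168203  0.16670615] [ 0.77214073 -0.5938585  -0.4361439 ] 4.1667
(np.float64(260.15249772008855), np.float64(324.0264050002345))
(np.float64(416.9325545402258), np.float64(313.6563179073037))
(np.float64(354.2222458746976), np.float64(320.21247960621355))
```

View pics/w4.png

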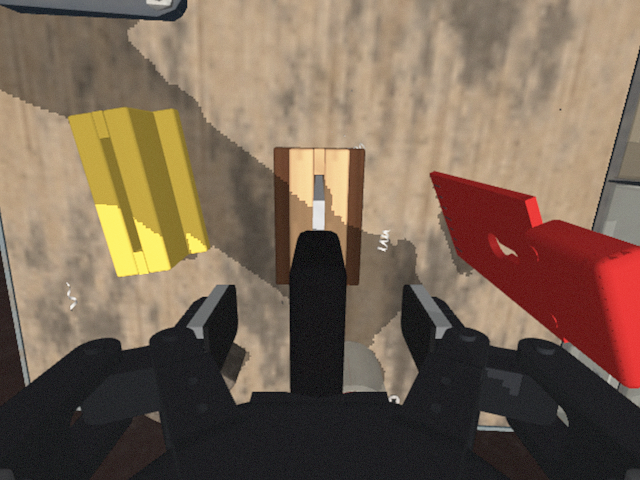

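The grip is centred between the fingers (columns 290–346, finger midpoint about 320), so I'm closing.

Emit:
drive_tool:
  moves:
    - [0,0,0,0,0,0,0.5]
    - [0,0,0,0,0,0,0]
    - [0,0,0,0,0,0,0]
    - [0,0,0,0,0,0,0]
    - [0,0,0,0,0,0,0]
    - [0,0,0,0,0,0,0]
    - [0,0,0,0,0,0,0]
    - [0,0,0,0,0,0,0]

```text
clock: 4.83
eef_pos: [0.488, -0.2318, 0.166]
tool_rot: [2.155, 2.285, 0.001]
contact_force: [-0.9, 1.5, 7.1]
opening: 0.0173
finger_force: 59.4
```

```bash
python3 - <<'E'
from h import *
im,c=snap('wrist','w5.png'); o=ctrl.get_obs(); print(o['eef_pos'],o['contact_force'],o['moment'],o['finger_force'],o['opening'],o['clock'])
g=im[:,:,:].max(2)
print([int(v) for v in g[225:300:3,318]]); print([int(v) for v in g[160:240:3,319]])
for y in(.04,.028):
  for z in(.052,.159,.209): print(y,z,proj(c,(.488-y*.057,-.229+y,z)))
E
```

```text
[ 0.48800769 -0.23183745  0.1659844 ] [-0.97959446  0.82299146  6.88683557] [0.16246256 0.40549361 0.00560687] 59.34838056564331 0.017118540849195472 4.8833
[232, 184, 20, 13, 21, 21, 25, 25, 21, 25, 28, 24, 22, 24, 28, 27, 27, 29, 32, 28, 33, 30, 28, 19, 26]
[242, 236, 237, 236, 245, 123, 122, 123, 124, 117, 125, 123, 126, 169, 233, 227, 226, 231, 230, 232, 234, 231, 232, 114, 17, 20, 22]
0.04 0.052 (np.float64(172.41311881819126), np.float64(319.3900490893597))
0.04 0.159 (np.float64(193.80601699912873), np.float64(319.4935392970336))
0.04 0.209 (np.float64(218.6040053118515), np.float64(319.61350195654194))
0.028 0.052 (np.float64(189.25841548873004), np.float64(319.36903204659905))
0.028 0.159 (np.float64(221.5330208861792), np.float64(319.45629919896675))
0.028 0.209 (np.float64(258.2830796198461), np.float64(319.5556675083709))
```

Emit:
drive_tool:
  moves:
    - [0,0,0,0,0,-0.02,0]
    - [0,0,0,0,0,-0.04,0]
    - [0,0,0,0,0,-0.06,0]
    - [0,0,0,0,0,-0.08,0]
    - [0,0,0,0,0,-0.1,0]
    - [0,0,0,0,0,-0.12,0]
    - [0,0,0,0,0,-0.135,0]
    - [0,0,0,0,0,-0.135,0]

```text
clock: 5.55
eef_pos: [0.4887, -0.2325, 0.3027]
tool_rot: [2.153, 2.283, 0.004]
contact_force: [0.5, -0.5, -2.4]
opening: 0.0173
finger_force: 59.9
```

```bash
python3 - <<'E'
from h import *
o=ctrl.get_obs(); print(o['eef_pos'],o['contact_force'],o['finger_force'],o['opening'])
to((.5448,.1435,.30),-14.5)
E
```

```text
[ 0.48868869 -0.23245033  0.30270742] [ 0.50212124 -0.45897966 -2.37625998] 59.91193771362305 0.017269125588252828
turn [ 0.25  0.02 17.84] shift [0.372  0.0779 0.0027] clock 5.55
```

Emit:
drive_tool:
  moves:
    - [0,0,1.5,0.02,0.004,0,0]
    - [0,0,3.5,0.05,0.01,0,0]
    - [0,0,5.5,0.083,0.017,0,0]
    - [0,0,7.5,0.116,0.024,0,0]
    - [0,0,9.5,0.15,0.031,0,0]
    - [0,0,11,0.183,0.038,0,0]
    - [0,0,12.5,0.216,0.045,0,0]
    - [0,0,14,0.25,0.052,0,0]

```text
clock: 6.22
eef_pos: [0.524, 0.0224, 0.2988]
tool_rot: [-2.419, -2.003, 0.003]
contact_force: [1.3, -0.5, -3.0]
opening: 0.0174
finger_force: 59.8
```

```bash
python3 - <<'E'
from h import *
to((.5448,.1435,.30),-14.5)
E
```

```text
turn [-0.11  0.04  3.77] shift [ 0.1228 -0.0021 -0.0013] clock 6.2167
```

Emit:
drive_tool:
  moves:
    - [0,0,1,0.03,0,0,0]
    - [0,0,2,0.06,-0.001,0,0]
    - [0,0,3,0.09,-0.001,0,0]
    - [0,0,3.8,0.11,-0.002,0,0]
    - [0,0,3.8,0.122,-0.002,0,0]
    - [0,0,3.8,0.122,-0.002,0,0]
    - [0,0,3.8,0.122,-0.002,0,0]
    - [0,0,3.8,0.122,-0.002,0,0]

```text
clock: 6.88
eef_pos: [0.5452, 0.139, 0.2998]
tool_rot: [2.485, 1.922, -0.002]
contact_force: [-1.1, -0.1, -3.6]
opening: 0.0174
finger_force: 59.8
```

```bash
python3 - <<'E'
from h import *; import json
es=[];rs=[]
for i in range(6): 
    im,c=snap('wrist','w6.png');o=ctrl.get_obs();es.append(o['eef_pos']);rs.append(o['tool_rot'])
print(np.mean(es,0),np.std(es,0),rs[-2:],o['contact_force'])
json.dump({k:np.array(v).tolist() for k,v in c.items()},open('w6.json','w'))
a=np.array([o['eef_pos'],ctrl.get_obs()['eef_pos']]);print(a)
cv2.imwrite('pics/w6c.png',cv2.resize(im[60:360,250:550,::-1],(600,600),interpolation=cv2.INTER_CUBIC))
to((.5448,.1435,.30),-14.5)
print(proj(c,(.5824,.1338,.15)))
E
```

```text
[0.54548602 0.13961737 0.30031575] [6.25712069e-05 5.35945367e-04 1.40769323e-04] [array([-2.48461741e+00, -1.92239464e+00, -3.92866636e-04]), array([-2.48415179e+00, -1.92299859e+00, -4.82419767e-04])] [-0.27178999  0.24120258 -3.57513257]
[[0.54554492 0.14042967 0.30043809]
 [0.54554492 0.14042967 0.30043809]]
turn [ 0.01 -0.02 -0.01] shift [ 0.0028 -0.0015  0.0004] clock 7.1833
(np.float64(216.59206809397796), np.float64(363.0455209436702))
```

View pics/w6c.png

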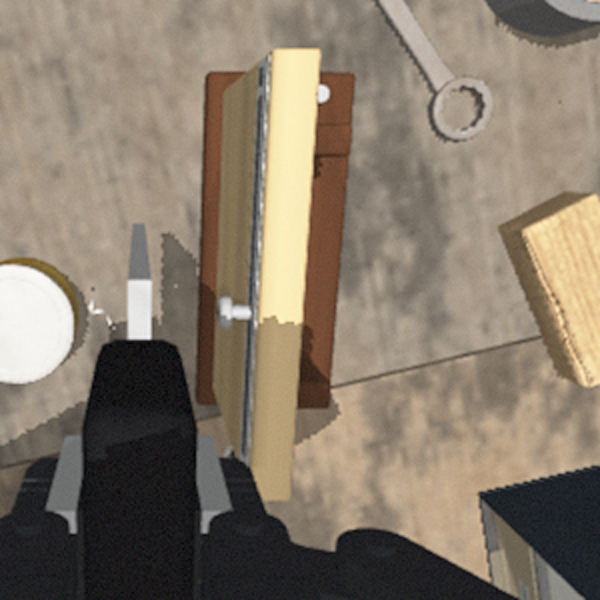

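```bash
python3 - <<'E'
from h import *; import json
c=json.load(open('w6.json'));o=ctrl.get_obs();e=o['eef_pos'];t=np.radians(-14.5)
ex=np.array([np.cos(t),np.sin(t),0]);ey=np.array([-np.sin(t),np.cos(t),0]);F=np.array([.5932,.1310,.15])
for rc,z,n in((( 200,319.5),e[2]-.007,'topcorner'),((172.5,319.5),e[2]-.154,'botcorner'),((230.5,319.5),e[2]-.007,'gripbase'),((216,362.5),.15,'head')):
    p=plane(c,rc,z); print(n,p.round(4),'rel F x,y',((p-F)@ex).round(4),((p-F)@ey).round(4))
print('tcp',((e-F)@ex).round(4),((e-F)@ey).round(4),e, o['contact_force'])
for n in('scene','side'):
    im,c2=snap(n,n+'7.png'); e=ctrl.get_obs()['eef_pos']
    d=[x for x in ctrl.spot_point('keyhole_eye',n)]; print(n,[(np.round(x['point'],1),round(x['p'],2)) for x in d],proj(c2,e-[0,0,.058]),proj(c2,(.5824,.1338,.15)))
E
```

```text
topcorner [0.5562 0.179  0.2934] rel F x,y -0.0478 0.0372
botcorner [0.556  0.1782 0.1464] rel F x,y -0.0478 0.0364
gripbase [0.5529 0.166  0.2934] rel F x,y -0.0478 0.0238
head [0.5821 0.1344 0.15  ] rel F x,y -0.0116 0.0005
tcp -0.0485 -0.0028 [0.54554492 0.14042967 0.30043809] [-0.27178999  0.24120258 -3.57513257]
scene [(array([196.8, 372.6]), 0.81), (array([172.6, 203. ]), 0.6)] (np.float64(171.90721801931338), np.float64(203.55521890862843)) (np.float64(183.69237780715463), np.float64(218.16271170479905))
side [(array([160.3, 233.8]), 0.93), (array([229.1, 393.7]), 0.88), (array([245.6, 244.7]), 0.19)] (np.float64(161.76775565979702), np.float64(233.40991998233005)) (np.float64(193.6725187309108), np.float64(245.11221614510674))
```

Emit:
drive_tool:
  moves:
    - [0,0,0,0.0036,0,0.02,0]
    - [0,0,0,0.0036,0,0.04,0]
    - [0,0,0,0.0036,0,0.06,0]
    - [0,0,0,0.0036,0,0.08,0]
    - [0,0,0,0.0036,0.01,0.0925,0]
    - [0,0,0,0.0036,0.018,0.0925,0]
    - [0,0,0,0.0036,0.024,0.0925,0]
    - [0,0,0,0.0036,0.024,0.0925,0]

```text
clock: 8.05
eef_pos: [0.5718, 0.1381, 0.209]
tool_rot: [2.483, 1.922, 0.003]
contact_force: [0.5, -0.4, -2.5]
opening: 0.0171
finger_force: 59.9
```

```bash
cat >> h.py <<'E'
t=np.radians(-14.5);ex=np.array([np.cos(t),np.sin(t),0]);ey=np.array([-np.sin(t),np.cos(t),0]);F=np.array([.5932,.1310,.15])
def st(n=4):
    es=[]
    for i in range(n): ctrl.camera('wrist'); o=ctrl.get_obs(); es.append(o['eef_pos'])
    e=np.mean(es,0); f=o['contact_force']; T=R.from_rotvec(o['tool_rot']).as_matrix()
    print('tcp rel F x,y',((e-F)@ex).round(4),((e-F)@ey).round(4),'z',e[2].round(4),'std',np.std(es,0).round(4),'F board axes',(f@ex).round(2),(f@ey).round(2),f[2].round(2),'M',o['moment'].round(2),'az',np.degrees(np.arctan2(T[1,1],T[0,1])).round(2),'tz',T[:,2].round(4),o['clock'],o['opening'].round(4))
    return e
E
python3 - <<'E'
from h import *
e=st()
ims=[]
for n,r,cc in(('scene',140,170),('side',150,200)):
    im,c=snap(n,n+'8.png'); ims.append(cv2.resize(im[r:r+90,cc:cc+60,::-1],(400,600),interpolation=cv2.INTER_CUBIC))
    print(n,'eye',proj(c,e-[0,0,.058]),'head',proj(c,F-.0115*ex),[(x['point'],round(x['p'],2)) for x in ctrl.spot_point('keyhole_eye',n)])
cv2.imwrite('pics/c8.png',np.hstack(ims))
E
```

```text
Traceback (most recent call last):
  File "h.py", line 26, in st
    print('tcp rel F x,y',((e-F)@ex).round(4),((e-F)@ey).round(4),'z',e[2].round(4),'std',np.std(es,0).round(4),'F board axes',(f@ex).round(2),(f@ey).round(2),f[2].round(2),'M',o['moment'].round(2),'az',np.degrees(np.arctan2(T[1,1],T[0,1])).round(2),'tz',T[:,2].round(4),o['clock'],o['opening'].round(4))
                                                                                                                                                                                                                                                                                          ^^^^^^^^^^^^^^^^^^
AttributeError: 'float' object has no attribute 'round'
```

```bash
sed -i "s/o\['opening'\].round(4)/o['opening']/" h.py
python3 - <<'E'
from h import *
e=st()
ims=[]
for n,r,cc in(('scene',140,180),('side',150,210)):
    im,c=snap(n,n+'8.png'); ims.append(cv2.resize(im[r:r+90,cc:cc+60,::-1],(400,600),interpolation=cv2.INTER_CUBIC))
    print(n,'eye',proj(c,e-[0,0,.058]),'head',proj(c,F-.0115*ex),[(x['point'],round(x['p'],2)) for x in ctrl.spot_point('keyhole_eye',n)])
cv2.imwrite('pics/c8.png',np.hstack(ims))
E
```

```text
tcp rel F x,y -0.0249 0.0018 z 0.2083 std [0.     0.     0.0001] F board axes 0.72 0.09 -3.08 M [-0.05  0.02 -0.06] az -14.43 tz [ 3.e-04  5.e-04 -1.e+00] 8.45 0.01713882650086772
scene eye (np.float64(188.2097912599888), np.float64(215.05695708163262)) head (np.float64(183.81179236969666), np.float64(218.10732801187487)) [([190.1, 212.9], 0.66), ([196.7, 374.4], 0.57)]
side eye (np.float64(195.29858493586383), np.float64(241.03860175316777)) head (np.float64(193.71993105733878), np.float64(245.02856218020375)) [([230.3, 392.0], 0.72), ([195.6, 239.1], 0.65)]
```

View pics/c8.png

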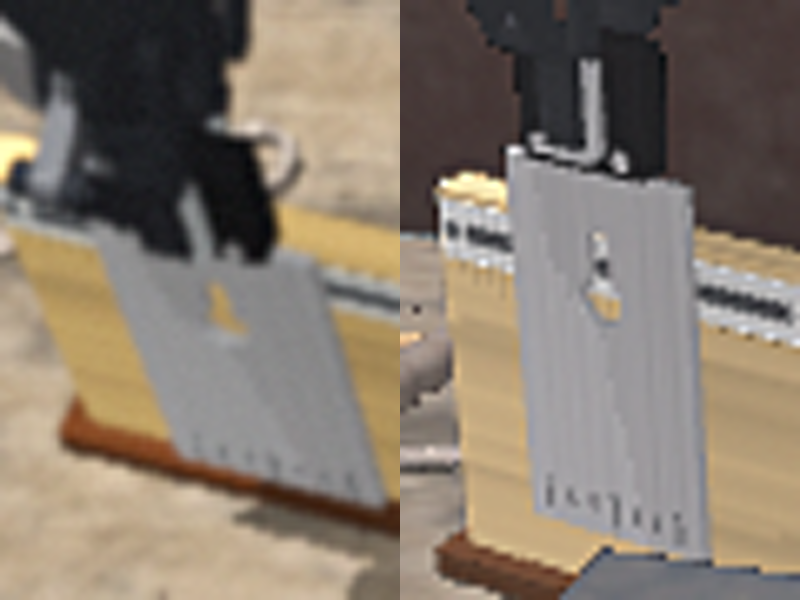

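Emit:
drive_tool:
  moves:
    - [0,0,0,-0.0006,0.003,0.0003,0]
    - [0,0,0,-0.0006,0.006,0.0003,0]
    - [0,0,0,-0.0006,0.008,0.0003,0]
    - [0,0,0,-0.0006,0.009,0.0003,0]
    - [0,0,0,-0.0006,0.0095,0.0003,0]
    - [0,0,0,-0.0006,0.0095,0.0003,0]
    - [0,0,0,-0.0006,0.0095,0.0003,0]
    - [0,0,0,-0.0006,0.0095,0.0003,0]

```text
clock: 9.32
eef_pos: [0.5786, 0.1358, 0.2075]
tool_rot: [-2.483, -1.924, 0.0]
contact_force: [-0.4, -0.1, -2.4]
opening: 0.017
finger_force: 59.9
```

```bash
python3 -c "
from h import *
st(3)"
```

```text
tcp rel F x,y -0.0153 0.001 z 0.2075 std [0. 0. 0.] F board axes -0.15 0.19 -3.87 M [-0.04  0.01 -0.03] az -14.44 tz [-0.e+00  1.e-04 -1.e+00] 9.4667 0.01706358730951245
```

Emit:
drive_tool:
  moves:
    - [0,0,0,0,0.001,0,0]
    - [0,0,0,0,0.002,0,0]
    - [0,0,0,0,0.0025,0,0]
    - [0,0,0,0,0.003,0,0]
    - [0,0,0,0,0.003,0,0]
    - [0,0,0,0,0.003,0,0]

```text
clock: 9.97
eef_pos: [0.5816, 0.135, 0.2075]
tool_rot: [-2.483, -1.924, -0.0]
contact_force: [-0.0, -0.2, -3.3]
opening: 0.0174
finger_force: 59.9
```

```bash
python3 -c "
from h import *
st(2)"
```

```text
tcp rel F x,y -0.0122 0.001 z 0.2075 std [0. 0. 0.] F board axes 0.11 0.97 -2.99 M [-0.03 -0.    0.06] az -14.45 tz [-0.  0. -1.] 10.0667 0.01753349209438284
```

Emit:
drive_tool:
  moves:
    - [0,0,0,0,0.001,0,0]
    - [0,0,0,0,0.002,0,0]
    - [0,0,0,0,0.003,0,0]
    - [0,0,0,0,0.004,0,0]
    - [0,0,0,0,0.005,0,0]
    - [0,0,0,0,0.006,0,0]
    - [0,0,0,0,0.007,0,0]
    - [0,0,0,0,0.007,0,0]

```text
clock: 10.73
eef_pos: [0.5886, 0.1332, 0.2075]
tool_rot: [2.483, 1.924, 0.0]
contact_force: [-0.3, 0.6, -3.1]
opening: 0.0174
finger_force: 59.9
```

```bash
python3 -c "
from h import *
st(2)"
```

```text
tcp rel F x,y -0.0052 0.001 z 0.2075 std [0. 0. 0.] F board axes -0.04 -0.13 -2.74 M [ 0.03  0.04 -0.06] az -14.45 tz [-0. -0. -1.] 10.8333 0.017102879221661316
```

Emit:
drive_tool:
  moves:
    - [0,0,0,0,0.001,0,0]
    - [0,0,0,0,0.001,0.002,0]
    - [0,0,0,0,0.001,0.004,0]
    - [0,0,0,0,0.001,0.006,0]
    - [0,0,0,0,0.001,0.008,0]
    - [0,0,0,0,0.001,0.01,0]
    - [0,0,0,0,0.001,0.012,0]
    - [0,0,0,0,0.001,0.012,0]

```text
clock: 11.5
eef_pos: [0.589, 0.133, 0.1949]
tool_rot: [-2.483, -1.924, 0.001]
contact_force: [-0.9, 0.5, -3.5]
opening: 0.0175
finger_force: 60.0
```

```bash
python3 -c "
from h import *
st(2)"
```

```text
tcp rel F x,y -0.0043 0.0009 z 0.1953 std [0.0001 0.     0.0001] F board axes -0.06 -0.6 -3.69 M [-0.07 -0.04 -0.01] az -14.45 tz [-2.e-04 -1.e-04 -1.e+00] 11.6 0.017569983537195025
```

Emit:
drive_tool:
  moves:
    - [0,0,0,0,0,0.002,0]
    - [0,0,0,0,0,0.004,0]
    - [0,0,0,0,0,0.006,0]
    - [0,0,0,0,0,0.008,0]
    - [0,0,0,0,0,0.009,0]
    - [0,0,0,0,0,0.01,0]
    - [0,0,0,0,0,0.0105,0]
    - [0,0,0,0,0,0.0105,0]

```text
clock: 12.27
eef_pos: [0.5893, 0.133, 0.1849]
tool_rot: [-2.483, -1.924, 0.0]
contact_force: [-0.7, 0.7, -3.2]
opening: 0.017
finger_force: 60.0
```

```bash
python3 -c "
from h import *
st(2)"
```

```text
tcp rel F x,y -0.0042 0.001 z 0.185 std [0. 0. 0.] F board axes -0.05 -0.17 -3.38 M [0.04 0.   0.  ] az -14.45 tz [ 1.e-04  0.e+00 -1.e+00] 12.3667 0.01731865798299083
```

Next, go down in small steps until the screw carries the weight.

Emit:
drive_tool:
  moves:
    - [0,0,0,0,0,0.0005,0]
    - [0,0,0,0,0,0.001,0]
    - [0,0,0,0,0,0.001,0]
    - [0,0,0,0,0,0.001,0]

```text
clock: 12.7
eef_pos: [0.5894, 0.133, 0.184]
tool_rot: [2.483, 1.924, 0.0]
contact_force: [1.2, 1.1, -2.8]
opening: 0.0172
finger_force: 60.0
```

```bash
python3 -c "
from h import *
st(2)"
```

```text
tcp rel F x,y -0.0042 0.001 z 0.184 std [0. 0. 0.] F board axes 0.12 -0.53 -3.31 M [-0.02 -0.    0.01] az -14.45 tz [ 0.e+00  1.e-04 -1.e+00] 12.8 0.01736427450437044
```

Emit:
drive_tool:
  moves:
    - [0,0,0,0,0,0.0005,0]
    - [0,0,0,0,0,0.0008,0]
    - [0,0,0,0,0,0.0008,0]
    - [0,0,0,0,0,0.0008,0]

```text
clock: 13.13
eef_pos: [0.5895, 0.1331, 0.1836]
tool_rot: [-2.483, -1.924, -0.001]
contact_force: [-2.0, -0.1, 3.8]
opening: 0.0173
finger_force: 60.7
```

```bash
python3 -c "
from h import *
st(2)"
```

```text
tcp rel F x,y -0.0041 0.0011 z 0.1836 std [0. 0. 0.] F board axes -2.31 -0.97 3.78 M [-0.07  0.53 -0.02] az -14.45 tz [ 4.e-04  3.e-04 -1.e+00] 13.2333 0.017230348993447046
```

Emit:
drive_tool:
  moves:
    - [0,0,0,0,0,-0.0003,0.25]
    - [0,0,0,0,0,-0.0003,0.3]
    - [0,0,0,0,0,-0.0003,0.4]
    - [0,0,0,0,0,-0.0003,0.5]
    - [0,0,0,0,0,-0.0003,0.5]
    - [0,0,0,0,0,-0.0003,0.5]
    - [0,0,0,0,0,-0.0003,0.5]

```text
clock: 13.82
eef_pos: [0.5894, 0.133, 0.1834]
tool_rot: [2.483, 1.924, -0.0]
contact_force: [-0.5, 0.5, 0.1]
opening: 0.0424
finger_force: 0.0
```

```bash
python3 - <<'E'
from h import *
st(2)
im,c=snap('wrist','w9.png');g=im.max(2)
for r in(250,300,340,370):
    k=np.where(g[r,240:400]<60)[0]+240; print(r,k.min(),k.max(),len(k))
for n in('side',):
    im,c=snap(n,n+'9.png'); print([(x['point'],round(x['p'],2)) for x in ctrl.spot_point('keyhole_eye',n)],proj(c,F-[0,0,.024]-.0045*ex))
E
```

```text
tcp rel F x,y -0.0042 0.001 z 0.1835 std [0. 0. 0.] F board axes -0.05 0.03 0.41 M [-0.02  0.04  0.01] az -14.45 tz [ 0.  0. -1.] 13.9167 0.0424819971737504
250 296 343 48
300 255 399 93
340 240 399 107
370 240 399 89
[([230.3, 390.6], 0.78), ([199.9, 251.1], 0.71)] (np.float64(201.77660379483234), np.float64(247.34786314288618))
```

Emit:
drive_tool:
  moves:
    - [0,0,0,0,0,-0.01,0.5]
    - [0,0,0,0,0,-0.03,0.5]
    - [0,0,0,0,0,-0.06,0.5]
    - [0,0,0,0,0,-0.09,0.5]
    - [0,0,0,0,0,-0.12,0.5]
    - [0,0,0,0,0,-0.12,0.5]
    - [0,0,0,0,0,-0.12,0.5]

```text
clock: 14.65
eef_pos: [0.5905, 0.133, 0.3062]
tool_rot: [2.483, 1.924, 0.007]
contact_force: [-0.7, 0.8, -0.3]
opening: 0.0428
finger_force: 0.0
```

```bash
python3 - <<'E'
from h import *
st(4)
P=[]
for n in('scene','side','wrist'):
    im,c=snap(n,n+'10.png')
    for q,dz in(('keyhole_eye',-.024),('grip_mid',.052)): print(n,q,[(x['point'],round(x['p'],2)) for x in ctrl.spot_point(q,n)],np.round(proj(c,F+[0,0,dz]-.0045*ex),1))
E
```

```text
tcp rel F x,y -0.0046 0.0009 z 0.3032 std [0.0004 0.     0.0008] F board axes -0.21 0.37 -0.64 M [-0.03  0.03 -0.02] az -14.44 tz [-2.e-03 -6.e-04 -1.e+00] 14.85 0.042449879098241064
scene keyhole_eye [([186.3, 223.4], 0.72), ([196.5, 377.3], 0.64)] [187.5 221.3]
scene grip_mid [([177.6, 376.1], 0.75), ([169.1, 211.7], 0.69), ([180.1, 210.9], 0.33)] [167.3 214.7]
side keyhole_eye [([202.5, 247.6], 0.6)] [201.8 247.3]
side grip_mid [([170.0, 244.1], 0.86), ([197.6, 394.0], 0.81)] [172.6 245.5]
wrist keyhole_eye [] [214.8 318.8]
wrist grip_mid [([234.1, 322.5], 0.69), ([203.5, 322.0], 0.64)] [236.3 318.5]
```

All three cameras show the plate hanging where expected, so I'm handing in.

```bash
python3 -c "
from plant import ctrl
print(ctrl.job_done())"
```

```text
the job is handed in; nothing more can be done
None
```

The gauge plate is hanging on the board's screw, released, and the job is handed in at about 15 s; force and camera readings before hand-in showed it seated, but no verdict came back.

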